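# Snap the domed stake head onto its bench post

### The job

Fit the domed stake head (blue square sleeve with a steel dome on top) onto the post: turn it so that the hole in its side is on the same side as the post's spring button, and push the sleeve straight down so that it presses the button flush and slides over it until it sits fully home and the button pops out through the hole. Then let go, and leave the yellow flat-topped head standing where it is.

Things in the scene. Friction and masses are not known exactly. Their poses are not given: they have to be found in the camera images.
- domed_head_mid (a point): Centre (50 mm above the foot) of a loose upright head, 100 mm tall, 0.15-0.3 kg: blue square sleeve, 42 mm wide outside, 34 inside, open below 86 mm deep, steel dome on top. Lowest 14 mm: lips spreading to 59 mm outside, 54 inside; they guide it and press the button. z up; white-rimmed hole, 22 wide x 18 high, in the -x wall, 34 mm above the foot. Grip the flat y walls, upper half.
- flat_head_mid (a point): Centre of the other loose head, half-way up; same sleeve and size, but yellow with a flat brass top. Not wanted: it must stay where it stands.
- post_foot (a point): Where the sleeve's foot rests: centre of the post on top of its fixed grey base (90 x 90 x 14 mm). Dark post 28 mm (x) by 24 mm (y), 80 mm tall, top 20 mm tapering to 12 x 10 mm. z up; the brass spring button, 11 mm across, stands out 9 mm from the -x side, 34 mm above this point. Fully home, the head's centre is 50 mm above this point, x axes alike (10 degrees off still fits).
- snap_button (a joint): How far the spring button is pressed in, m: 0 fully out, 0.003 to 0.009 while the sleeve's wall holds it in, 0.0105 at most. Its spring pushes out with 4 to 8 N; the sleeve must be pushed down with about 5 to 15 N to ride over it.
Not all that is in view belongs to the job. Of the things shaped like the part that bears domed_head_mid, the blue one is meant.

How it is judged:
On the way:
1. the domed head is over the post and its sleeve holds the button pressed in (value of joint snap_button above 0.002 m and horizontal distance between domed_head_mid and post_foot below 0.012 m and z of domed_head_mid in the frame of post_foot below 0.085 m), for 0.02 s.
At the end, for the whole second after the job is handed in: The domed head sits on the post, upright within 10 degrees, its centre within 10 mm sideways of the post and at most 6 mm higher than fully home, hole and button on the same side, the button out through the hole (pressed in by less than 2 mm), at rest (value of joint snap_button below 0.002 m and horizontal distance between domed_head_mid and post_foot below 0.01 m and z of domed_head_mid in the frame of post_foot below 0.056 m and angle between domed_head_mid's own z axis and vertical below 0.17 rad and angle between the x axis of domed_head_mid and the x axis of post_foot, either way round below 0.25 rad and linear speed of domed_head below 0.02 m/s); the robot touches nothing.
It fails at once if the yellow flat-topped head is moved by more than 30 mm or knocked over (distance of flat_head_mid from where it was at the start of the episode above 0.03 m or angle between flat_head_mid's own z axis and vertical above 0.5 rad).
It also fails if it takes over 40 s, if anything falls off the work surface, if the arm or the gripper's body presses on something with over 40 N, if the wrist force passes 120 N, or if a joint passes its speed limit or range.

### The arm

A 6-joint arm with a two-finger parallel gripper is mounted at the origin on a cart in front of the work surface, level with it; the furniture and walls round the work are solid. World frame = base frame: x ahead of the robot, y to its left, z up, the work surface at z = 0. Lengths are in m, angles in rad, forces in N, time in s.
With the tool pointing down it reaches from about 0.275 to 0.875 m from the base axis. Payload 12.5 kg.
Tool frame: the origin (TCP) lies at the very end of the fingers, on their centre line; the grasp point (between the pads) lies 19 mm behind it; z points along the fingers, y is the direction in which the jaws open and shut (so a half turn about z gives the same grasp; the last joint's range is limited). The gripper opens to 85 mm and grips with 20 to 120 N. Pads are 22 mm wide; open, the fingers measure 114 mm over their backs; the gripper's body (76 mm by 85 mm) begins 54 mm behind the grasp point. The pads swing forward as they close: fully open they stand 13 mm farther back than shut.
Start: joints at [1.16, 0.351, 1.652, -0, 1.139, -0.085], TCP at [0.176, 0.521, 0.231] pointing down, gripper open.
Joint ranges: [-2.75, 2.75], [-0.79, 2.1], [0.01, 2.65], [-1.57, 4.71], [0.07, 3.14], [-2.87, 2.87]. Speed limits (rad/s): [2.22, 2.22, 2.79, 3.14, 3.14, 3.14].

### API

Orientations are given as a unit quaternion [x, y, z, w].
In Python, from station import r gives the robot as it stands.
- The arm moves only by the tool jog_arm, never from a script. Its argument "commands" is a list of rows, each an object with "translation": the shift along the tool's x, y, z in units of 25 mm (1.0 is 25 mm), a list of three; "twist": the turn about the tool's z in units of 8 degrees (1.0 is 8 degrees); "fingers": the finger opening in mm, from 0 to 85.4. In form: [{"translation": [dx, dy, dz], "twist": twist, "fingers": fingers}, ...]. A call has 1 to 10 rows; each row shifts and turns the commanded pose from where the row before left it, along the tool's axes as they then stand; what a row does not reach is not made up. A row lasts 1/8 s, in which the tool goes at most 62.5 mm and 10.7 degrees, less where a joint would pass 70% of its speed; a pose out of reach is approached as far as the arm can. A call is refused whole if a number of a shift passes 1 or a number of a turn 1, either way. A call with a gripper value outside its range is refused whole. The fingers move at their own pace and stop on an object; "newtons" is the grip in N (left out, the last holds). Time passes only in rows, so rows that do not move let the fingers close. It gives the time, the measured TCP pose, the force and the opening at its end, in the units of the state.
- r.sense(): the state, without advancing time (a new reading comes with each control period).
- r.camera(name): name is "side" or "top"; returns (picture, depth): 480x640x3 uint8, red, green, blue; 480x640 float32, m along the optical axis (not along the pixel's ray), 0 where there is no reading.
- r.camera_params(name): a dict with "fx", "fy", "cx", "cy" (pixels), "R" (3x3) and "t" (3): a world point X has camera coordinates R X + t. Camera axes: x right, y down, z forward; pixel columns grow to the right and rows downward; lengths in m; the calibration is good to about 2 mm. A picture is of the moment at which its call begins. camera_params takes no time and is no camera call.
- r.close_job(): hands the job in, once; it reports no verdict.
Trained networks look in the newest picture that a camera, given by its name, has taken for a name from the list of things; names that differ only in an ending like _2 or _b are one class to them, and where a whole thing is asked for, a point or a joint stands for the part that bears it (a point fixed in the world has none). Each returns a list of dicts, best first, with "conf" (0 to 1); they miss things now and then, are a little off and sometimes report something else, mostly with a low value. They report only what shows in the picture. A call takes as long as a camera call. They do not tell look-alikes from the thing itself.
- r.boxes_of(camera, target): "bbox" ([centre column, centre row, width, height] in pixels, round what is visible of it).
- r.mark_of(camera, target): "at" ([row, column] in pixels: a listed point, or the origin of a listed thing).
The state is a dict: "clock": time; "joints": joint angles; "dq": joint speeds; "joint_torque": joint torques, N m; "eef_pos": TCP position; "ee_rot": TCP orientation; "force": force on the tool from outside, world axes, zero at the start; "torque": the same for the moment, N m; "width": finger opening in m.
Only numpy, scipy, OpenCV 4.12 (cv2) and the standard library are available. Lean on these libraries where they do the work, as an engineer would, in place of code of your own. Each camera call takes 0.05 s, during which the arm holds its last target.

## Working session

There is one attempt and no reset: what is moved stays moved. The work goes in short steps, Python scripts to look and compute and a tool call to move; the robot and the scene stay as the last step left them, time stands still between calls to the robot, and variables do not carry over. Pictures are saved under pics/ and viewed, and the job is handed in when it is done.

Besides the shell and the picture viewer there is one more tool, called after "Emit:" by a JSON object that holds its "method" and its "body", one argument or row to a line. jog_arm: Moves the arm, as the interface text tells. Its arguments: {"type":"object","properties":{"commands":{"type":"array","items":{"type":"object","properties":{"translation":{"type":"array","items":{"type":"number"}},"twist":{"type":"number"},"fingers":{"type":"number"}}}},"newtons":{"type":"number"}},"required":["commands"]}

```bash
mkdir -p pics; ls
cat > h.py <<'E'
from station import r
import numpy as np, cv2
def save(cam,n):
    p,d=r.camera(cam); cv2.imwrite('pics/'+n,p[:,:,::-1]); np.save('pics/'+n+'.npy',d); return p,d
def ray(cam,u,v):
    c=r.camera_params(cam);R=np.array(c['R']);t=np.array(c['t'])
    return -R.T@t, R.T@np.array([(u-c['cx'])/c['fx'],(v-c['cy'])/c['fy'],1])
def bp(cam,u,v,d):
    o,q=ray(cam,u,v); return o+q*d
def tri(a,b):
    # a,b=(cam,u,v)
    o1,d1=ray(*a);o2,d2=ray(*b)
    s=np.linalg.lstsq(np.c_[d1,-d2],o2-o1,rcond=None)[0]
    p1=o1+s[0]*d1;p2=o2+s[1]*d2
    return (p1+p2)/2,np.linalg.norm(p1-p2)
def proj(cam,X):
    c=r.camera_params(cam);q=np.array(c['R'])@np.array(X)+np.array(c['t'])
    return [c['fx']*q[0]/q[2]+c['cx'],c['fy']*q[1]/q[2]+c['cy']]
E
python3 - <<'E'
from h import *
np.set_printoptions(precision=4,suppress=True)
for c in('side','top'):
    save(c,c+'0.png'); print(c,r.camera_params(c))
    for t in('domed_head_mid','flat_head_mid','post_foot','snap_button'):
        print(t,'mark',[(x['at'],x['conf']) for x in r.mark_of(c,t)][:4],'box',[(x['bbox'],x['conf']) for x in r.boxes_of(c,t)][:4])
print(r.sense())
E
```

```text
pics
side {'fx': 441.92142765859035, 'fy': 441.92142765859035, 'cx': 330.99189892696756, 'cy': 241.59120140713316, 'R': array([[-0.9435, -0.3306,  0.021 ],
       [-0.2005,  0.5197, -0.8305],
       [ 0.2637, -0.7878, -0.5566]]), 't': array([0.4647, 0.1904, 0.7269])}
domed_head_mid mark [([358.4, 281.7], 0.91), ([345.6, 347.4], 0.69)] box [([280.9, 361.5, 43.5, 74.3], 0.82), ([346.9, 347.1, 49.1, 70.4], 0.64)]
flat_head_mid mark [([197.0, 400.8], 0.63)] box [([398.4, 198.2, 26.5, 45.3], 0.74)]
post_foot mark [([261.1, 277.6], 0.57)] box [([277.8, 255.1, 58.3, 56.3], 0.94)]Traceback (most recent call last):
  File "<stdin>", line 6, in <module>
ValueError: it knows: domed_head_mid, flat_head_mid, post_foot
```

Run:
```python
from h import *
np.set_printoptions(precision=4,suppress=True)
for c in('top',):
    save(c,c+'0.png'); print(c,r.camera_params(c))
    for t in('domed_head_mid','flat_head_mid','post_foot'):
        print(t,'mark',[(x['at'],x['conf']) for x in r.mark_of(c,t)][:4],'box',[(x['bbox'],x['conf']) for x in r.boxes_of(c,t)][:4])
print(r.sense())
```

```text
top {'fx': 497.72562618831444, 'fy': 497.72562618831444, 'cx': 318.67699018051457, 'cy': 230.43790896974951, 'R': array([[ 0.1784, -0.984 ,  0.    ],
       [-0.962 , -0.1744, -0.2103],
       [ 0.2069,  0.0375, -0.9776]]), 't': array([-0.1184,  0.5297,  0.8694])}
domed_head_mid mark [([232.5, 185.8], 0.85), ([286.4, 205.6], 0.65)] box [([185.8, 236.2, 41.3, 41.7], 0.77)]
flat_head_mid mark [([317.7, 474.8], 0.97)] box [([473.8, 320.1, 43.8, 31.9], 0.93)]
post_foot mark [([194.8, 331.0], 0.62)] box [([330.9, 200.7, 58.4, 54.8], 0.86), ([476.4, 320.4, 44.1, 35.1], 0.64)]
{'clock': 0.7, 'joints': array([ 1.1604,  0.3507,  1.6518, -0.    ,  1.1392, -0.0846]), 'dq': array([-0.001 ,  0.0012, -0.001 ,  0.0002, -0.0005,  0.0004]), 'joint_torque': array([ -0.0008, -50.5958, -29.1597,  -0.0002,   0.001 ,   0.    ]), 'eef_pos': array([0.176 , 0.5211, 0.2313]), 'ee_rot': array([ 0.1622,  0.9868, -0.    ,  0.    ]), 'force': array([-0.3516,  0.6361,  0.8925]), 'torque': array([-0.0086, -0.0043,  0.0057]), 'width': 0.08548216512673779}
```

View pics/side0.png

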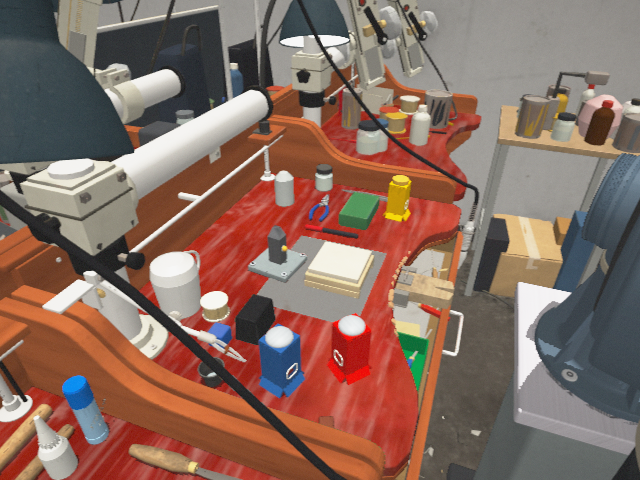

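View pics/top0.png

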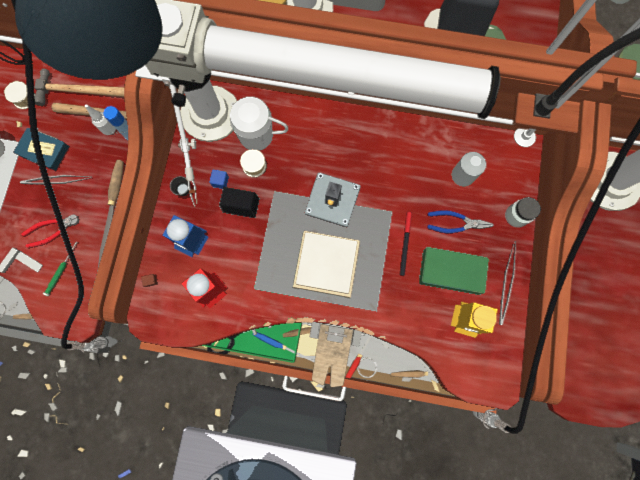

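Run:
```python
from h import *
np.set_printoptions(precision=4,suppress=True)
for n,a,b in [('dome',(281.7,358.4),(185.8,232.5)),('flat',(400.8,197),(474.8,317.7)),('post',(277.6,261.1),(331,194.8)),('red',(347.4,345.6),(205.6,286.4))]:
    print(n,tri(('side',)+a,('top',)+b))
print('tcp',proj('side',[.176,.521,.231]),proj('top',[.176,.521,.231]))
for c in('side','top'): print(ray(c,320,240)[0])
import cv2
for c,boxes in(('side',[(230,300,160,110),(240,210,80,80)]),('top',[(150,200,90,110),(300,165,70,70)])):
    p=cv2.imread(f'pics/{c}0.png')
    ims=[cv2.resize(p[y:y+h,x:x+w],(400,int(400*h/w)),interpolation=cv2.INTER_CUBIC) for x,y,w,h in boxes]
    H=max(i.shape[0] for i in ims)
    cv2.imwrite(f'pics/z{c}.png',np.hstack([np.pad(i,((0,H-i.shape[0]),(0,0),(0,0))) for i in ims]))
# heights via depth
d=np.load('pics/top0.png.npy')
for n,(u,v) in dict(dome=(179,230),post=(332,187),base=(345,210),flat=(485,316),lamp=(350,70),black=(238,202),table=(300,180)).items():
    z=d[v,u]; print(n,z,bp('top',u,v,z))
```

```text
dome (array([0.4947, 0.2243, 0.0414]), np.float64(0.00420715368763541))
flat (array([ 0.4324, -0.3279,  0.0504]), np.float64(0.006065440414255644))
post (array([ 0.624 , -0.0322,  0.0111]), np.float64(0.0066780196043308435))
red (array([0.4064, 0.1656, 0.0412]), np.float64(0.00424709535408144))
tcp [np.float64(578.5072817834986), np.float64(682.9326954991172)] [np.float64(-107.94493125597273), np.float64(387.66723735345533)]
[0.285  0.6274 0.553 ]
[ 0.3508 -0.0567  0.9614]
dome 0.88363075 [0.4901 0.2206 0.0977]
post 0.9054967 [ 0.6185 -0.0328  0.0928]
base 0.9760811 [ 0.6005 -0.0639  0.0156]
flat 0.8513244 [ 0.4369 -0.3302  0.0983]
lamp 0.7417017 [ 0.7426 -0.0331  0.2865]
black 0.9439504 [0.5707 0.1387 0.0499]
table 1.0085136 [ 0.651   0.0362 -0.0031]
```

View pics/zside.png

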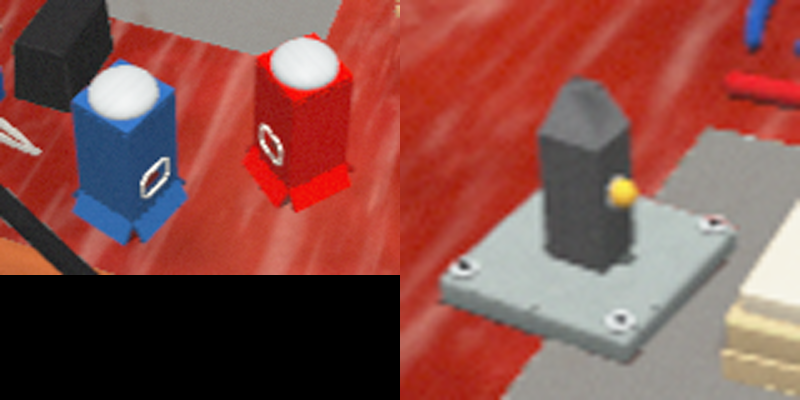

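View pics/ztop.png

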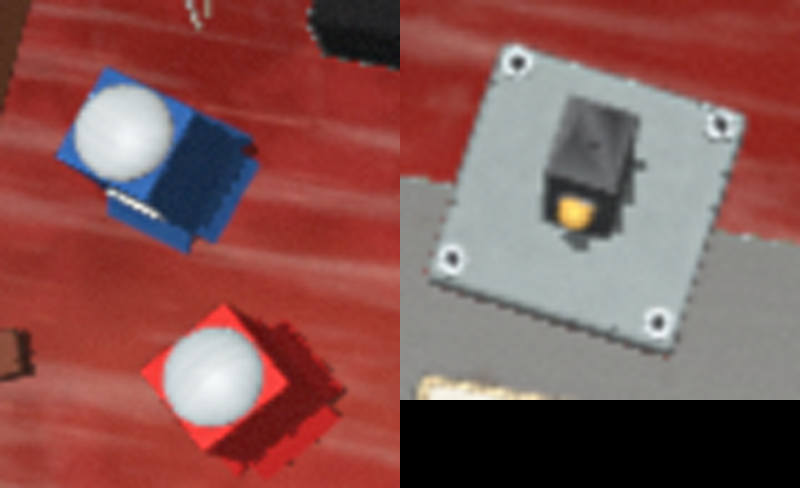

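Run:
```python
from h import *
np.set_printoptions(precision=4,suppress=True)
P={}
for c in('side','top'):
    d=np.load(f'pics/{c}0.png.npy'); im=cv2.imread(f'pics/{c}0.png')
    v,u=np.mgrid[:480,:640]; k=r.camera_params(c)
    q=np.stack([(u-k['cx'])/k['fx']*d,(v-k['cy'])/k['fy']*d,d],-1)
    X=(q-np.array(k['t']))@np.array(k['R']); P[c]=(X,d,im)
# height map of max z in 5cm cells
g={}
for c in P:
    X,d,_=P[c]; m=d>0
    for x,y,z in X[m].reshape(-1,3):
        if -.1<x<1 and -.6<y<.8 and z<.7:
            k=(int(np.floor(x/.05)),int(np.floor(y/.05))); g[k]=max(g.get(k,-9),z)
print('cols y from .75 down; cm')
print('      '+' '.join(f'{j*5:4d}' for j in range(14,-13,-1)))
for i in range(19,-3,-1): print(f'{i*5:4d}  '+' '.join(f'{int(round(100*g[(i,j)])):4d}' if (i,j) in g else '   .' for j in range(14,-13,-1)))
# screws
s=np.array([(117,62),(321,124),(258,322),(53,259)])/5.714+[300,165]
W=[]
for u,v in s:
    o,q=ray('top',u,v); W.append((o+q*((.014-o[2])/q[2]))[:2])
W=np.array(W);print('screws',W,'centre',W.mean(0))
a=W[0]-W[3]+W[1]-W[2];b=W[3]-W[2]+W[0]-W[1]
print('yaw x',np.degrees(np.arctan2(a[1],a[0])),'yaw y-90',np.degrees(np.arctan2(b[1],b[0]))-90,np.linalg.norm(W[0]-W[1]),np.linalg.norm(W[0]-W[3]))
# blue head
for c in P:
    X,d,im=P[c]; hsv=cv2.cvtColor(im,cv2.COLOR_BGR2HSV)
    m=(hsv[...,0]>98)&(hsv[...,0]<125)&(hsv[...,1]>120)&(d>0)&(np.hypot(X[...,0]-.49,X[...,1]-.222)<.05)
    p=X[m]; print(c,len(p),p.min(0),p.max(0))
    p2=p[(p[:,2]>.02)&(p[:,2]<.092)]; print(' upper rect',cv2.minAreaRect((p2[:,:2]*1000).astype(np.float32)))
    np.save(f'pics/b{c}.npy',p)
    t=p[p[:,2]>.078]; 
    if len(t)>4: print(' top rect',cv2.minAreaRect((t[:,:2]*1000).astype(np.float32)),t[:,2].mean())
    m=(hsv[...,1]<60)&(d>0)&(np.hypot(X[...,0]-.49,X[...,1]-.222)<.03)&(X[...,2]>.083)
    p=X[m]; A=np.c_[2*p,np.ones(len(p))]; s=np.linalg.lstsq(A,(p**2).sum(1),rcond=None)[0]; print(' dome sphere',s[:3],np.sqrt(s[3]+s[:3]@s[:3]),len(p))
```

```text
cols y from .75 down; cm
        70   65   60   55   50   45   40   35   30   25   20   15   10    5    0   -5  -10  -15  -20  -25  -30  -35  -40  -45  -50  -55  -60
  95     .    .    .    .    .    .    .    .    .    .    .    6   24   22    .    .    .   28   28   18   18   27    .   15   15    .    6
  90     .    .    .    .    .    .    .    .    .   19   19   19   19   19   19   19   19   19   19   19   19   19   43   19   19   19   13
  85     .    .    .    .    .    .    .    5   19   20   20   20   20   20   20   20   20   20   20   20   20   45   45   20   19   20   19
  80     4   12   17   17    .    0    7   16   20   30   30   20   20   20   20   20   20   20   20   20   20   20   45   44   35   35   19
  75     2    4   13   13    2    2   14   16   28   32   37   30   29   29   29   29   29   29   29   30   30   15   42   45   44   35   35
  70     0    3    3    2    2    6    5   16   51   51   43   30   29   29   29   29   29   29   29   30   30    8   45   45   45   37   36
  65     .    0    3    2    0   11   41   45   50   51   45   11   11    0    2    2   
[... 2386 characters left out ...]
61   0.2041 -0.0002] [0.5224 0.2616 0.0916]
 upper rect ((492.71282958984375, 229.15028381347656), (43.569889068603516, 43.33722686767578), 74.08292388916016)
 top rect ((492.61895751953125, 229.125), (43.23080062866211, 43.083595275878906), 73.19027709960938) 0.08588741325451042
 dome sphere [0.4932 0.229  0.0761] 0.02489304961760949 483
top 610 [ 0.4605  0.1941 -0.0005] [0.5192 0.2503 0.094 ]
 upper rect ((491.2877197265625, 225.0058135986328), (42.10651397705078, 41.82600021362305), 73.85041809082031)
 top rect ((491.4528503417969, 225.26792907714844), (41.4309196472168, 41.70896911621094), 73.97590637207031) 0.08728054932214538
 dome sphere [0.4917 0.2259 0.0784] 0.022331683562939297 374
```

Run:
```python
from h import *
np.set_printoptions(precision=4,suppress=True)
pts=[]
for c in('side','top'):
    d=np.load(f'pics/{c}0.png.npy'); im=cv2.imread(f'pics/{c}0.png')
    v,u=np.mgrid[:480,:640]; k=r.camera_params(c)
    q=np.stack([(u-k['cx'])/k['fx']*d,(v-k['cy'])/k['fy']*d,d],-1)
    X=(q-np.array(k['t']))@np.array(k['R'])
    pts.append(X[d>0])
    if c=='side':
        hsv=cv2.cvtColor(im,cv2.COLOR_BGR2HSV)
        m=(hsv[...,1]<60)&(hsv[...,2]>170)&(u>282)&(u<304)&(v>355)&(v<390)&(d>0)
        print('hole rim',X[m].mean(0),m.sum())
        m=(hsv[...,0]>15)&(hsv[...,0]<35)&(hsv[...,1]>130)&(u>275)&(u<292)&(v>235)&(v<260)
        print('button',X[m].mean(0),m.sum())
        # base top from depth
        m=(abs(X[...,2]-.014)<.006)&(np.hypot(X[...,0]-.62,X[...,1]+.036)<.075)&(hsv[...,1]<60)&(hsv[...,2]>120)
        print('base side',cv2.minAreaRect((X[m][:,:2]*1000).astype(np.float32)),X[m][:,2].mean())
    else:
        hsv=cv2.cvtColor(im,cv2.COLOR_BGR2HSV)
        m=(abs(X[...,2]-.014)<.006)&(np.hypot(X[...,0]-.62,X[...,1]+.036)<.075)&(hsv[...,1]<60)&(hsv[...,2]>120)
        print('base top',cv2.minAreaRect((X[m][:,:2]*1000).astype(np.float32)),X[m][:,2].mean())
p=np.vstack(pts)
t=p[(abs(p[:,1]+.04)<.1)&(p[:,0]>.66)&(p[:,0]<.85)&(p[:,2]>.03)]
for z in np.arange(.03,.32,.02):
    s=t[abs(t[:,2]-z)<.01]; print('tube z',round(z,2),len(s),s[:,0].min() if len(s) else '')
for x in np.arange(.15,.7,.05):
    s=p[(abs(p[:,0]-x)<.025)&(p[:,2]>.1)&(p[:,1]>.24)&(p[:,1]<.48)]; print('x',round(x,2),len(s),np.r_[s.min(0),s.max(0)] if len(s) else '')
```

```text
hole rim [0.4751 0.231  0.0292] 47
button [ 0.6023 -0.0287  0.0502] 18
base side ((620.1239013671875, -31.998497009277344), (91.11270904541016, 88.77643585205078), 82.18519592285156) 0.01369039973970593
base top ((620.0836181640625, -34.717559814453125), (89.55518341064453, 89.67111206054688), 82.7196273803711) 0.012875542166962203
tube z 0.03 354 0.8369710204523094
tube z 0.05 513 0.8365444952408752
tube z 0.07 309 0.8381348649218086
tube z 0.09 386 0.8375100572173342
tube z 0.11 612 0.78430700871275
tube z 0.13 1401 0.7833152993888451
tube z 0.15 617 0.8379477263815303
tube z 0.17 140 0.8375375763862845
tube z 0.19 620 0.8392004723875582
tube z 0.21 0 
tube z 0.23 69 0.7349584751095809
tube z 0.25 1004 0.7256714532301317
tube z 0.27 2319 0.726193547119032
tube z 0.29 4991 0.7308285000789466
tube z 0.31 0 
x 0.15 0 
x 0.2 0 
x 0.25 0 
x 0.3 0 
x 0.35 0 
x 0.4 708 [0.3813 0.3726 0.1001 0.4249 0.389  0.1544]
x 0.45 996 [0.4251 0.3767 0.1452 0.475  0.3941 0.2142]
x 0.5 1154 [0.4751 0.2411 0.1003 0.525  0.3992 0.2717]
x 0.55 1187 [0.525  0.3868 0.2605 0.575  0.4028 0.3134]
x 0.6 2237 [0.575  0.2796 0.3031 0.625  0.4039 0.3994]
x 0.65 18701 [0.625  0.24   0.1    0.675  0.4084 0.4672]
```

Emit:
{"method": "jog_arm", "body": {
  "commands": [
    {"translation": [0,0,0],"twist": -0.34,"fingers": 85},
    {"translation": [-0.9,-1,0],"twist": 0,"fingers": 85},
    {"translation": [-0.9,-1,0],"twist": 0,"fingers": 85},
    {"translation": [-0.95,-1,0],"twist": 0,"fingers": 85},
    {"translation": [-0.95,-1,0],"twist": 0,"fingers": 85},
    {"translation": [-0.95,-1,0],"twist": 0,"fingers": 85},
    {"translation": [-0.95,-1,0],"twist": 0,"fingers": 85},
    {"translation": [-0.95,-1,0],"twist": 0,"fingers": 85},
    {"translation": [-0.95,-0.9,0],"twist": 0,"fingers": 85},
    {"translation": [-0.95,-0.9,0],"twist": 0,"fingers": 85}
  ],
  "newtons": 80
}}

```text
clock: 1.95
eef_pos: [0.3192, 0.2506, 0.2314]
ee_rot: [0.139, 0.99, 0.0, 0.0]
force: [0.2, -0.5, -0.1]
width: 0.0854
```

Emit:
{"method": "jog_arm", "body": {
  "commands": [
    {"translation": [-1,0.2,0],"twist": 0,"fingers": 85},
    {"translation": [-1,0.2,0],"twist": 0,"fingers": 85},
    {"translation": [-1,0.2,0.5],"twist": 0,"fingers": 85},
    {"translation": [-1,0.2,0.5],"twist": 0,"fingers": 85},
    {"translation": [-1,0.2,0.5],"twist": 0,"fingers": 85},
    {"translation": [-1,0,0.5],"twist": 0,"fingers": 85},
    {"translation": [-0.9,0,0.5],"twist": 0,"fingers": 85},
    {"translation": [0,0,0],"twist": 0,"fingers": 85}
  ]
}}

```text
clock: 2.95
eef_pos: [0.4918, 0.2276, 0.1679]
ee_rot: [0.139, 0.99, -0.0, -0.001]
force: [-0.4, 0.4, 0.5]
width: 0.0847
```

Run:
```python
from h import *
for c in('side','top'): save(c,c+'1.png')
p=[cv2.resize(cv2.imread('pics/side1.png')[200:440,170:410],(400,400)),cv2.resize(cv2.imread('pics/top1.png')[140:340,90:290],(400,400))]
cv2.imwrite('pics/v1.png',np.hstack(p)); print(r.sense()['eef_pos'])
```

```text
[0.49100243 0.22820383 0.16892097]
```

View pics/v1.png

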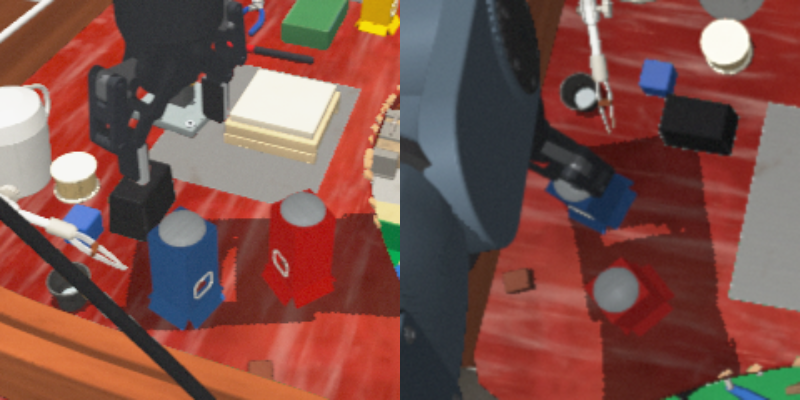

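Run:
```python
from h import *
print(proj('side',[.491,.228,.175]),proj('side',[.492,.227,.1]))
```

```text
[np.float64(277.3638821378154), np.float64(291.20994217842673)] [np.float64(279.50025237597407), np.float64(331.52965765444173)]
```

Emit:
{"method": "jog_arm", "body": {
  "commands": [
    {"translation": [0,0,1],"twist": 0,"fingers": 85},
    {"translation": [0,0,1],"twist": 0,"fingers": 85},
    {"translation": [0,0,0.5],"twist": 0,"fingers": 85},
    {"translation": [0,0,0],"twist": 0,"fingers": 85}
  ]
}}

```text
clock: 3.55
eef_pos: [0.491, 0.2283, 0.1063]
ee_rot: [0.139, 0.99, -0.0, -0.0]
force: [0.4, 0.4, 0.1]
width: 0.0848
```

Emit:
{"method": "jog_arm", "body": {
  "commands": [
    {"translation": [0,0,0.8],"twist": 0,"fingers": 85},
    {"translation": [0,0,0.8],"twist": 0,"fingers": 85},
    {"translation": [0,0,0.6],"twist": 0,"fingers": 85},
    {"translation": [0,0,0],"twist": 0,"fingers": 85},
    {"translation": [0,0,0],"twist": 0,"fingers": 30},
    {"translation": [0,0,0],"twist": 0,"fingers": 30},
    {"translation": [0,0,0],"twist": 0,"fingers": 30},
    {"translation": [0,0,0],"twist": 0,"fingers": 30},
    {"translation": [0,0,0],"twist": 0,"fingers": 30},
    {"translation": [0,0,0],"twist": 0,"fingers": 30}
  ]
}}

```text
clock: 4.8
eef_pos: [0.4918, 0.2283, 0.0521]
ee_rot: [0.139, 0.99, 0.0, 0.0]
force: [-1.0, 0.2, 5.9]
width: 0.0412
```

Emit:
{"method": "jog_arm", "body": {
  "commands": [
    {"translation": [0,0,-0.5],"twist": 0,"fingers": 30},
    {"translation": [0,0,-0.8],"twist": 0,"fingers": 30},
    {"translation": [0,0,-0.8],"twist": 0,"fingers": 30},
    {"translation": [0,0,-0.8],"twist": 0,"fingers": 30},
    {"translation": [0,0,-0.8],"twist": 0,"fingers": 30},
    {"translation": [0,0,-0.8],"twist": 0,"fingers": 30},
    {"translation": [0,0,-0.3],"twist": 0,"fingers": 30},
    {"translation": [0,0,0],"twist": 0,"fingers": 30},
    {"translation": [0,0,0],"twist": 0,"fingers": 30}
  ]
}}

```text
clock: 5.92
eef_pos: [0.491, 0.228, 0.1706]
ee_rot: [0.139, 0.99, -0.0, -0.001]
force: [0.4, -0.0, -3.1]
width: 0.0412
```

Run:
```python
from h import *
for c in('side','top'): save(c,c+'2.png')
p=[cv2.resize(cv2.imread('pics/side2.png')[200:440,170:410],(400,400)),cv2.resize(cv2.imread('pics/top2.png')[140:340,90:290],(400,400))]
cv2.imwrite('pics/v2.png',np.hstack(p)); print(r.sense()['eef_pos'],r.sense()['width'],r.sense()['force'])
```

```text
[0.49106988 0.2280233  0.17057378] 0.04137099338388335 [-0.24148533  0.3877157  -2.79669611]
```

View pics/v2.png

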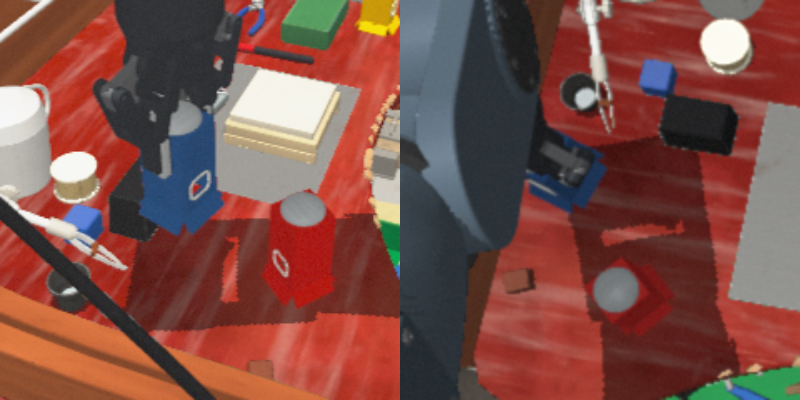

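Emit:
{"method": "jog_arm", "body": {
  "commands": [
    {"translation": [0,0,0],"twist": -0.53,"fingers": 30},
    {"translation": [0,0,0],"twist": -0.53,"fingers": 30},
    {"translation": [-0.5,-0.9,0],"twist": 0,"fingers": 30},
    {"translation": [-0.65,-0.95,0],"twist": 0,"fingers": 30},
    {"translation": [-0.65,-0.95,0],"twist": 0,"fingers": 30},
    {"translation": [-0.65,-0.95,0],"twist": 0,"fingers": 30},
    {"translation": [-0.65,-0.95,0],"twist": 0,"fingers": 30},
    {"translation": [-0.65,-0.95,0],"twist": 0,"fingers": 30},
    {"translation": [-0.65,-0.95,0],"twist": 0,"fingers": 30},
    {"translation": [-0.65,-0.95,0],"twist": 0,"fingers": 30}
  ]
}}

```text
clock: 7.28
eef_pos: [0.5922, 0.0237, 0.1707]
ee_rot: [0.065, 0.998, -0.0, -0.0]
force: [0.2, -0.9, -1.9]
width: 0.0412
```

Emit:
{"method": "jog_arm", "body": {
  "commands": [
    {"translation": [-0.55,-0.85,0],"twist": 0,"fingers": 30},
    {"translation": [-0.5,-0.75,0],"twist": 0,"fingers": 30},
    {"translation": [-0.34,-0.55,0],"twist": 0,"fingers": 30},
    {"translation": [0,0,0],"twist": 0,"fingers": 30},
    {"translation": [0,0,0],"twist": 0,"fingers": 30}
  ]
}}

```text
clock: 7.9
eef_pos: [0.6193, -0.0327, 0.1712]
ee_rot: [0.065, 0.998, 0.0, -0.0]
force: [0.2, 1.1, -3.3]
width: 0.0411
```

```bash
cat > look.py <<'E'
from h import *
import sys
n=sys.argv[1]
np.set_printoptions(precision=4,suppress=True)
for c in('side','top'): save(c,c+n+'.png')
p=[cv2.resize(cv2.imread(f'pics/side{n}.png')[130:310,190:370],(400,400),interpolation=2),cv2.resize(cv2.imread(f'pics/top{n}.png')[110:270,250:410],(400,400),interpolation=2)]
cv2.imwrite(f'pics/v{n}.png',np.hstack(p)); s=r.sense();print(s['clock'],s['eef_pos'],s['ee_rot'],s['width'],s['force'])
for c in('side','top'):
    d=np.load(f'pics/{c}{n}.png.npy'); im=cv2.imread(f'pics/{c}{n}.png')
    v,u=np.mgrid[:480,:640]; k=r.camera_params(c)
    q=np.stack([(u-k['cx'])/k['fx']*d,(v-k['cy'])/k['fy']*d,d],-1)
    X=(q-np.array(k['t']))@np.array(k['R'])
    hsv=cv2.cvtColor(im,cv2.COLOR_BGR2HSV)
    m=(hsv[...,0]>98)&(hsv[...,0]<125)&(hsv[...,1]>120)&(d>0)&(np.hypot(X[...,0]-.62,X[...,1]+.0335)<.06)
    p=X[m]
    if len(p)>20: print(c,len(p),p.min(0),p.max(0),cv2.minAreaRect((p[:,:2]*1000).astype(np.float32)))
E
python3 look.py 3
```

```text
8.0 [ 0.6193 -0.0325  0.1714] [ 0.0647  0.9979  0.0001 -0.0001] 0.04140561033552805 [ 0.599  -0.6043 -3.3253]
side 1033 [ 0.59   -0.0512  0.1199] [0.6474 0.0031 0.2093] ((611.057373046875, -21.29922866821289), (64.75247955322266, 40.24911117553711), 43.22164535522461)
```

View pics/v3.png

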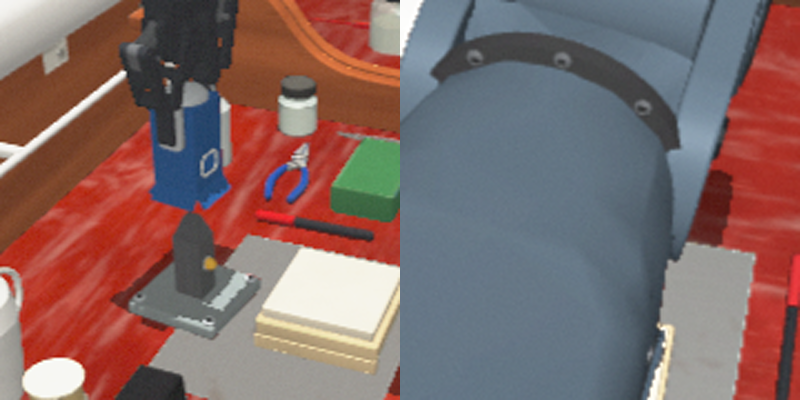

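Emit:
{"method": "jog_arm", "body": {
  "commands": [
    {"translation": [0,0,0.4],"twist": 0,"fingers": 30},
    {"translation": [0,0,0.4],"twist": 0,"fingers": 30},
    {"translation": [0,0,0.4],"twist": 0,"fingers": 30},
    {"translation": [0,0,0.4],"twist": 0,"fingers": 30},
    {"translation": [0,0,0.4],"twist": 0,"fingers": 30},
    {"translation": [0,0,0],"twist": 0,"fingers": 30}
  ]
}}

```text
clock: 8.75
eef_pos: [0.6191, -0.0332, 0.1203]
ee_rot: [0.065, 0.998, 0.0, -0.001]
force: [0.5, -0.3, -2.2]
width: 0.0414
```

No contact force yet; the sleeve is over the post's tip. Going on.

Emit:
{"method": "jog_arm", "body": {
  "commands": [
    {"translation": [0,0,0.3],"twist": 0,"fingers": 30},
    {"translation": [0,0,0.3],"twist": 0,"fingers": 30},
    {"translation": [0,0,0.2],"twist": 0,"fingers": 30},
    {"translation": [0,0,0],"twist": 0,"fingers": 30}
  ]
}}

```text
clock: 9.25
eef_pos: [0.6193, -0.0332, 0.1008]
ee_rot: [0.065, 0.998, 0.0, -0.0]
force: [0.3, -0.0, -2.8]
width: 0.0411
```

```bash
python3 look.py 4
```

```text
9.35 [ 0.6197 -0.0332  0.1014] [ 0.0651  0.9979 -0.      0.0001] 0.04118331528155167 [ 0.3589  0.483  -1.717 ]
side 915 [ 0.5903 -0.0734  0.0123] [0.6449 0.0027 0.1398] ((611.0177612304688, -30.022735595703125), (74.38462829589844, 45.65394973754883), 64.22615814208984)
```

View pics/v4.png

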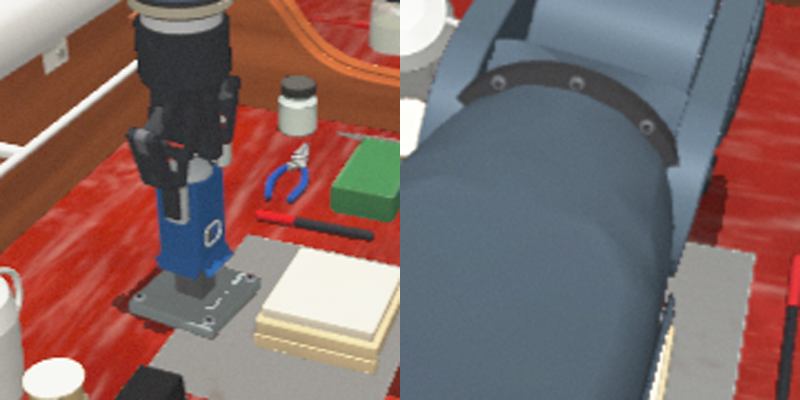

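Emit:
{"method": "jog_arm", "body": {
  "commands": [
    {"translation": [0,0,0.2],"twist": 0,"fingers": 30},
    {"translation": [0,0,0.2],"twist": 0,"fingers": 30},
    {"translation": [0,0,0.2],"twist": 0,"fingers": 30},
    {"translation": [0,0,0],"twist": 0,"fingers": 30}
  ]
}}

```text
clock: 9.85
eef_pos: [0.6198, -0.0333, 0.0878]
ee_rot: [0.065, 0.998, -0.0, 0.0]
force: [-5.1, 0.9, 5.1]
width: 0.041
```

Emit:
{"method": "jog_arm", "body": {
  "commands": [
    {"translation": [0,0,0.2],"twist": 0,"fingers": 30},
    {"translation": [0,0,0.2],"twist": 0,"fingers": 30},
    {"translation": [0,0,0.2],"twist": 0,"fingers": 30},
    {"translation": [0,0,0.15],"twist": 0,"fingers": 30},
    {"translation": [0,0,0],"twist": 0,"fingers": 30}
  ]
}}

```text
clock: 10.48
eef_pos: [0.6196, -0.0333, 0.0672]
ee_rot: [0.065, 0.998, -0.0, -0.0]
force: [0.0, -0.0, -3.4]
width: 0.041
```

Emit:
{"method": "jog_arm", "body": {
  "commands": [
    {"translation": [0,0,0.1],"twist": 0,"fingers": 30},
    {"translation": [0,0,0.05],"twist": 0,"fingers": 30},
    {"translation": [0,0,0],"twist": 0,"fingers": 30}
  ]
}}

```text
clock: 10.85
eef_pos: [0.6202, -0.0334, 0.066]
ee_rot: [0.065, 0.998, -0.0, 0.001]
force: [-6.3, 0.2, 17.1]
width: 0.0412
```

```bash
python3 look.py 5
```

```text
10.95 [ 0.6202 -0.0333  0.066 ] [ 0.0651  0.9979 -0.0001  0.0009] 0.041173794395691715 [-7.0755  0.6796 17.6786]
side 842 [ 0.5916 -0.0531  0.014 ] [0.6505 0.002  0.1057] ((612.9083862304688, -19.625350952148438), (64.89303588867188, 38.27863693237305), 34.06532669067383)
```

View pics/v5.png

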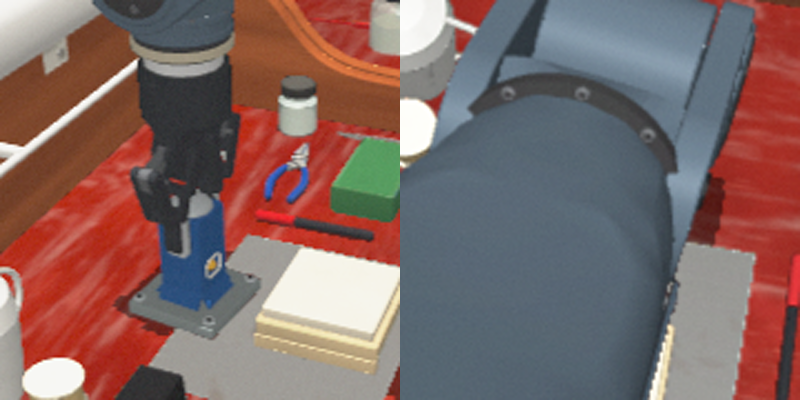

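Emit:
{"method": "jog_arm", "body": {
  "commands": [
    {"translation": [0,0,-0.05],"twist": 0,"fingers": 30},
    {"translation": [0,0,0],"twist": 0,"fingers": 85},
    {"translation": [0,0,0],"twist": 0,"fingers": 85},
    {"translation": [0,0,0],"twist": 0,"fingers": 85},
    {"translation": [0,0,0],"twist": 0,"fingers": 85},
    {"translation": [0,0,0],"twist": 0,"fingers": 85},
    {"translation": [0,0,0],"twist": 0,"fingers": 85}
  ]
}}

```text
clock: 11.82
eef_pos: [0.6195, -0.0332, 0.065]
ee_rot: [0.065, 0.998, -0.0, -0.0]
force: [-0.1, 0.3, -0.2]
width: 0.0851
```

Emit:
{"method": "jog_arm", "body": {
  "commands": [
    {"translation": [0,0,-0.5],"twist": 0,"fingers": 85},
    {"translation": [0,0,-0.8],"twist": 0,"fingers": 85},
    {"translation": [0,0,-0.8],"twist": 0,"fingers": 85},
    {"translation": [0,0,-0.8],"twist": 0,"fingers": 85},
    {"translation": [0,0,-0.8],"twist": 0,"fingers": 85},
    {"translation": [0,0,-0.8],"twist": 0,"fingers": 85},
    {"translation": [0.8,0,0],"twist": 0,"fingers": 85},
    {"translation": [1,0,0],"twist": 0,"fingers": 85},
    {"translation": [1,0,0],"twist": 0,"fingers": 85},
    {"translation": [1,0,0],"twist": 0,"fingers": 85}
  ]
}}

```text
clock: 13.08
eef_pos: [0.5248, -0.0208, 0.179]
ee_rot: [0.065, 0.998, -0.0, 0.001]
force: [0.7, 0.3, -0.4]
width: 0.0848
```

Emit:
{"method": "jog_arm", "body": {
  "commands": [
    {"translation": [1,0,0],"twist": 0,"fingers": 85},
    {"translation": [1,0,0],"twist": 0,"fingers": 85},
    {"translation": [1,0,0],"twist": 0,"fingers": 85},
    {"translation": [1,0,0],"twist": 0,"fingers": 85},
    {"translation": [0.5,0,0],"twist": 0,"fingers": 85},
    {"translation": [0,0,0],"twist": 0,"fingers": 85},
    {"translation": [0,0,0],"twist": 0,"fingers": 85}
  ]
}}

```text
clock: 13.95
eef_pos: [0.4147, -0.0064, 0.1779]
ee_rot: [0.065, 0.998, -0.0, 0.001]
force: [0.9, 0.3, 0.3]
width: 0.0851
```

```bash
python3 look.py 6
python3 - <<'E'
from h import *
for t in('domed_head_mid','flat_head_mid'):
  for c in ('side','top'): print(t,c,[(x['at'],x['conf']) for x in r.mark_of(c,t)])
E
```

```text
14.05 [ 0.4145 -0.0064  0.1776] [ 0.0651  0.9979 -0.      0.0002] 0.08519244307465326 [0.0802 0.3725 0.2729]
side 1081 [ 0.5906 -0.0533  0.0142] [ 0.6489 -0.003   0.1055] ((612.349853515625, -20.77165985107422), (66.39453887939453, 35.80800247192383), 36.295692443847656)
top 501 [ 0.591  -0.0646  0.0131] [ 0.6429 -0.0064  0.1058] ((616.2696533203125, -35.151954650878906), (55.214012145996094, 49.26730728149414), 82.21588134765625)
domed_head_mid side [([344.0, 347.7], 0.81), ([242.1, 278.0], 0.78)]
domed_head_mid top [([189.4, 334.4], 0.58)]
flat_head_mid side [([197.6, 400.8], 0.56)]
flat_head_mid top [([319.0, 475.8], 0.91)]
```

View pics/v6.png

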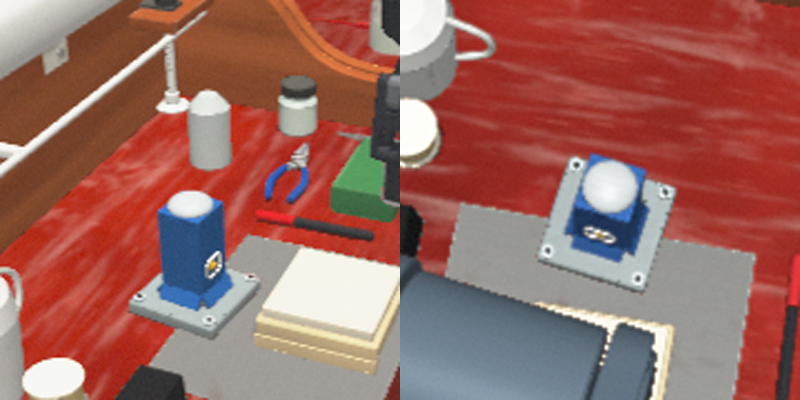

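The head sits on the base, upright. The brass button shows in the hole in both views, at about side (213,265) and top (600,235) of the zoomed picture. The yellow head hasn't moved.

```bash
python3 -c "
from station import r
print(r.close_job())"
```

```text
the job is handed in; nothing more can be done
None
```

The blue domed head is on the post and the job is handed in, at about 14 s of the 40 s allowed. I gripped it by its y walls, turned it 8.5° to match the post and pushed it down over the button until its foot stood on the base. Then I let go and backed the arm off.

**Fit:**
- **Button press:** a sideways load of about 5 N and some upward resistance appeared as the lips met the button. Both had gone about 1 mm above home.
- **Seating:** pressing on gave 17 N of base contact, with 6–7 N sideways.
- **After letting go:** the foot measures 13–14 mm above the table, and the base top is at 14 mm. The brass button shows through the hole in both views.

**Robot clear:** the force was back to about zero, and the arm stood about 0.2 m away from the post.

**Yellow head:** its detected pixels shifted by no more than about 1.3 px from the start, which is detector noise.

**Disagreements:**
- The two cameras differed by up to 4 mm in y on positions, so I used their mean.
- The network also marked the red look-alike as the domed head; I told them apart by colour.
- I could not read the button's press depth directly. That it is fully out is judged from the pictures and forces.

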